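# Fit the filler bar and hold the well plate flush in the stage holder

### The arm

A 6-joint arm with a two-finger parallel gripper is mounted at the origin on the work surface. World frame = base frame: x ahead of the robot, y to its left, z up, the work surface at z = 0. Lengths are in m, angles in rad, forces in N, time in s.
With the tool pointing down it reaches from about 0.3 to 0.875 m from the base axis. Payload 6.4 kg.
Tool frame: the origin (TCP) lies midway between the tips of the shut fingers; the grasp point (between the pads) lies 19 mm behind it (arm.grip_depth is the distance from the TCP to the grasp point, in m); z points along the fingers, y is the direction in which the jaws open and shut (so a half turn about z gives the same grasp; the last joint's range is limited). The gripper opens to 85 mm and grips with 20 to 120 N. Pads are 22 mm wide; open, the fingers measure 114 mm over their backs; the gripper's body (76 mm by 85 mm) begins 54 mm behind the grasp point. The pads swing forward as they close: fully open they stand 13 mm farther back than shut.
Start: joints at [1.018, 0.181, 1.607, -0, 1.354, -0.206], TCP at [0.195, 0.541, 0.231] pointing down, gripper open.
Joint ranges: [-2.99, 2.99], [-0.89, 2.07], [0.3, 2.58], [-1.14, 4.28], [0, 2.63], [-3.12, 3.12]. Speed limits (rad/s): [2.57, 2.57, 3.01, 3.14, 3.14, 3.14].

### API

Orientations are given as a rotation vector (axis times angle).
In Python, from bench import arm, optics, workorder gives the robot as it stands. The module is installed in compiled form; this text tells all that it offers.
- The arm moves only by the tool play_rows, never from a script. Its argument "increments" is a list of rows, each a list of 4 numbers: the shift along the tool's x, y, z in mm, then the turn about the tool's z in rad. A call has 1 to 20 rows; each row is the pose to reach, as a shift and turn from the pose commanded when the call began, along the tool's axes at that moment; what a row does not reach only later rows make up. A row lasts 1/10 s, in which the tool goes at most 50 mm and 8.59 degrees, less where a joint would pass 70% of its speed; a pose out of reach is approached as far as the arm can. A call with a gripper value outside its range is refused whole. "grip" is the opening in per cent of the stroke, from 0 (shut) to 100 (fully open), set as the call begins (left out, the last holds). The fingers move at their own pace and stop on an object; "grip_force" is the grip in N (left out, the last holds). Time passes only in rows, so rows that repeat a pose let the fingers close. It gives the time, the measured TCP pose, the force and the opening at its end, in the units of the state.
- arm.sense(): the state, without advancing time (a new reading comes with each control period).
- optics.grab_frame(name): name is "scene" or "top"; returns the picture (420x560x3 uint8, red, green, blue); there is no depth.
- optics.camera_model(name): a dict with "mtx" (3x3 intrinsics, pixels), "view" (4x4, takes a point from world to camera coordinates). Camera axes: x right, y down, z forward; pixel columns grow to the right and rows downward; lengths in m; the calibration is good to about 2 mm. A picture is of the moment at which its call begins. camera_model takes no time and is no camera call.
- workorder.job_done(): hands the job in, once; it reports no verdict.
The state is a dict: "t": time; "joints": joint angles; "qd": joint speeds; "joint_efforts": joint torques, N m; "tcp_pos": TCP position; "tcp_rot": TCP orientation; "wrist_force": force on the tool from outside, world axes, zero at the start; "ft_torque": the same for the moment, N m; "grip_width": finger opening in m.
Only numpy, scipy, OpenCV 4.12 (cv2) and the standard library are available. Lean on these libraries where they do the work, as an engineer would, in place of code of your own. Each camera call takes 0.05 s, during which the arm holds its last target. There are 200 camera calls.

### The job

The black well plate is loose in the microscope stage's plate holder. Slide the orange filler bar, foot down, into the side gap that is wide enough for it, without forcing it, until it rests fully down on the stage between the plate and the blue guide, and let go of it. Then push the plate back until it sits flush against the dark rear fence and finish while still holding it pressed there, firmly but gently, so that I can fix it in place; do not disturb the jar, the dish or the filter cube.

Things in the scene. Friction and masses are not known exactly. Their poses are not given: they have to be found in the camera images.
- stage: white light-base of a stereo microscope, pulled forward from under its head for loading, fixed, 220 (x) x 300 (y) x 28 mm high, flat top; origin under its centre on the bench, +x towards the rear fence, +y to the left seen from the front (-x) edge. Placed anew at each start. The top is at z = 28 mm. The holder on it is open in front and above: rear fence, one guide on each side.
- fence: dark steel rear fence fixed across the stage, 16 thick (x) x 235 (y) x 16 mm high; origin at the foot of its front face, mid-length, at x = 50, y = 0, z = 28 mm in the stage's frame; front face looks to -x of the stage. The plate is to be pressed against this face.
- guide_slim: the narrow blue side guide, fixed on the stage, 85 (x) x 20 (y) x 16 mm high; origin under its centre, at x = 7.5, y = +91.5 or -91.5 mm in the stage's frame (either side, changes between starts), axes parallel to the stage's; its inner face is 81.5 mm from the stage's middle. Leaves a gap of about 16.5 to 18.5 mm beside the plate.
- guide_wide: the broad blue side guide with a round amber focus target on top, fixed on the stage opposite the slim one, 85 (x) x 52 (y) x 16 mm high; origin under its centre, at x = 7.5, y = -91.5 or +91.5 mm in the stage's frame; its inner face is 65.5 mm from the stage's middle. Leaves a gap of only about 0.5 to 2.5 mm beside the plate.
- plate: black 24-well plate with glowing green square wells, loose, 85.5 (x) x 127.8 (y) x 20 mm high, about 0.14 kg, origin under its centre, axes nearly parallel to the stage's; stands on the stage between the guides, its rear (+x) edge 12 to 25 mm short of the fence. When flush its origin is at x = 7.2 mm in the stage's frame.
- filler: orange filler bar (spacer), loose, about 70 g, standing on the bench: bar 60 long (x) x 15 thick (y) x 20 mm high, its foot tapered over the lowest 6 mm to 10 mm thick; on top in the middle a finger tab 30 (x) x 12 (y) mm reaching to 60 mm above the foot; origin under its centre. Its length goes along the gap (stage x).
- jar: amber sample jar with white cap, loose, 44 mm diameter, 60 mm high, origin under its centre; leave alone
- dish: closed clear culture dish, loose, 90 mm diameter, 16 mm high, origin under its centre; leave alone
- filter_cube: dark fluorescence filter cube, loose, 36 x 36 x 38 mm, origin under its centre; leave alone

How it is judged:
On the way, in this order (a step that is already met when the one before it is completed fails the run):
1. the filler bar rests fully down on the stage in the wide gap, between plate and slim guide, and is let go (z of filler in the frame of stage between 0.0255 and 0.031 m and x of filler in the frame of stage between -0.016 and 0.026 m and y of filler in the frame of stage between -0.0785 and 0.0785 m and y of filler in the frame of guide_slim between -0.0245 and 0.0245 m and angle between filler's own z axis and vertical below 0.08 rad and angle between the x axis of filler and the x axis of stage, either way round below 0.12 rad and contact force between filler and the fingers below 0.1 N), for 0.2 s.
2. the plate is pushed back flush against the rear fence and pressed on it (x of plate in the frame of stage above 0.0057 m and angle between the x axis of plate and the x axis of stage, either way round below 0.018 rad and angle between plate's own z axis and vertical below 0.03 rad and z of plate in the frame of stage below 0.0305 m and contact force between plate and fence between 2 and 30 N), for 0.2 s.
At the end, for the whole second after the job is handed in: Robot still pressing the plate: flat, within 1.5 mm and 1 degree of flush with the rear fence, pressed on it with 2 to 30 N. Filler bar let go, flat and upright on the stage between plate and slim guide, at most about 10 mm proud of the guide's end. Both at rest (all of step 1 and all of step 2 and linear speed of each of plate, filler below 0.01 m/s); the arm keeps its last pose, push and grip.
It fails at once if the filler bar is forced in at the tight side (over 3 N against the wide guide) (contact force between filler and guide_wide above 3 N).
It fails at once if the filler bar is forced (over 30 N against plate or slim guide) (contact force between filler and plate above 30 N or contact force between filler and guide_slim above 30 N).
It fails at once if the plate is slammed or crushed (over 50 N against the fence) (contact force between plate and fence above 50 N).
It fails at once if the plate is tipped up or lifted (angle between plate's own z axis and vertical above 0.2 rad or z of plate in the frame of stage above 0.045 m).
It fails at once if the jar, the dish or the filter cube is moved or knocked over (distance of any of jar, dish, filter_cube from where it was at the start of the episode above 0.02 m or angle between any of jar, dish, filter_cube's own z axis and vertical above 0.3 rad).
It also fails if it takes over 51 s, if anything falls off the work surface, if the arm or the gripper's body presses on something with over 40 N, if the wrist force passes 120 N, or if a joint passes its speed limit or range.

## Working session

There is one attempt and no reset: what is moved stays moved. The work goes in short steps, Python scripts to look and compute and a tool call to move; the robot and the scene stay as the last step left them, time stands still between calls to the robot, and variables do not carry over. Pictures are saved under pics/ and viewed, about 8 in all and at most 12, crops included, and the job is handed in when it is done.

Besides the shell and the picture viewer there is one more tool, called in YAML: its name, and indented under it one key for each argument. play_rows: Moves the arm, as the interface text tells. Its arguments: {"type":"object","properties":{"increments":{"type":"array","items":{"type":"array","items":{"type":"number"}}},"grip":{"type":"number"},"grip_force":{"type":"number"}},"required":["increments"]}

```bash
mkdir -p pics; python3 - <<'E'
from bench import arm, optics
import cv2, numpy as np
s=arm.sense()
for k in("t","tcp_pos","tcp_rot","wrist_force","grip_width"):print(k,s[k])
for n in("scene","top"):
    f=optics.grab_frame(n);cv2.imwrite(f"pics/{n}0.png",f[:,:,::-1])
    m=optics.camera_model(n);print(n,np.round(m["mtx"],1).tolist());print(np.round(m["view"],4).tolist())
E
```

```text
t 0.0
tcp_pos [0.19511153 0.540285   0.23038308]
tcp_rot [-5.41887740e-01 -3.09380560e+00  2.60344095e-03]
wrist_force [-0.23071375 -0.26096738 -0.55521455]
grip_width 0.0854061857078479
scene [[400.3, 0.0, 277.1], [0.0, 400.3, 217.1], [0.0, 0.0, 1.0]]
[[-0.2246, 0.9743, -0.015, 0.1261], [0.7804, 0.1707, -0.6015, -0.4006], [-0.5835, -0.1468, -0.7987, 1.277], [0.0, 0.0, 0.0, 1.0]]
top [[546.4, 0.0, 291.7], [0.0, 546.4, 212.7], [0.0, 0.0, 1.0]]
[[0.0287, -0.9996, -0.005, -0.0007], [-0.992, -0.0278, -0.1234, 0.5271], [0.1232, 0.0085, -0.9923, 1.2755], [0.0, 0.0, 0.0, 1.0]]
```

View pics/scene0.png

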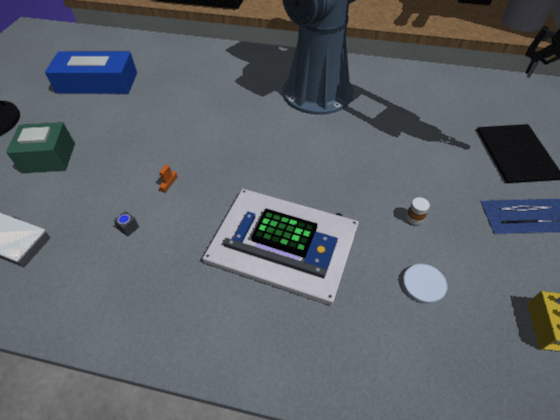

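View pics/top0.png

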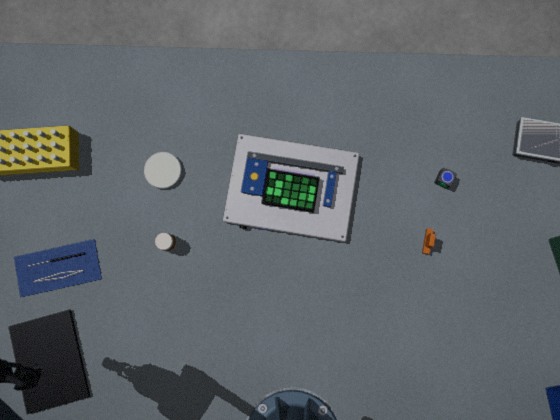

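The scene view shows the stage at about (280,243), with the orange filler at (167,178), the cube at (125,222), the jar at (419,210) and the dish at (425,283). In the top view (up = +x, right = -y), the stage is at about (292,188). The slim guide is on the right at (331,188), the wide guide with the amber dot on the left at (255,177), the plate at (291,190) and the filler at (429,242).

```bash
cat > h.py <<'E'
import cv2, numpy as np
from bench import arm, optics
def frame(n,name=None):
    f=optics.grab_frame(n)
    if name: cv2.imwrite(f"pics/{name}.png",f[:,:,::-1])
    return f
def ray(n,uv,z):
    m=optics.camera_model(n);V=np.array(m["view"]);R,t=V[:3,:3],V[:3,3]
    uv=np.atleast_2d(uv).astype(float)
    d=np.c_[uv,np.ones(len(uv))]@np.linalg.inv(m["mtx"]).T@R
    c=-R.T@t
    return c+d*((z-c[2])/d[:,2])[:,None]
def proj(n,P):
    m=optics.camera_model(n);V=np.array(m["view"])
    q=(np.atleast_2d(P)@V[:3,:3].T+V[:3,3])@np.array(m["mtx"]).T
    return q[:,:2]/q[:,2:]
def hsv(f): return cv2.cvtColor(f,cv2.COLOR_RGB2HSV)
def rectify(n,f,z,x0,x1,y0,y1,s):  # view: up=+x, left=+y, s px/m
    W,H=int((y1-y0)*s),int((x1-x0)*s)
    P=np.array([[x1,y1,z],[x1,y0,z],[x0,y0,z],[x0,y1,z]])
    M=cv2.getPerspectiveTransform(proj(n,P).astype(np.float32),np.float32([[0,0],[W,0],[W,H],[0,H]]))
    return cv2.warpPerspective(f,M,(W,H),flags=cv2.INTER_CUBIC)
def big(mask):
    c,_=cv2.findContours(mask.astype(np.uint8),cv2.RETR_EXTERNAL,cv2.CHAIN_APPROX_NONE)
    return sorted(c,key=cv2.contourArea,reverse=True)
E
python3 - <<'E'
from h import *
from h import cv2
for n in("top","scene"):
    f=cv2.imread(f"pics/{n}0.png")[:,:,::-1].copy();h=hsv(f)
    H,S,V=[h[:,:,i].astype(int) for i in range(3)]
    roi=np.zeros(H.shape,bool)
    if n=="top": roi[120:260,200:480]=1
    else: roi[160:320,100:380]=1
    for nm,mask,z,k in(("stage",(S<60)&(V>120),.028,1),("blue",(H>100)&(H<125)&(S>130)&(V>40),.044,2),("green",(H>45)&(H<75)&(S>120)&(V>60),.048,0),("orange",(H<15)&(S>150)&(V>60),.02,1)):
        m=(mask&roi)
        if nm=="green":
            ys,xs=np.nonzero(m);pts=np.c_[xs,ys].astype(np.float32);w=ray(n,pts,z)[:,:2]
            r=cv2.minAreaRect((w*1000).astype(np.float32));print(n,nm,np.round(r[0],1),np.round(r[1],1),round(r[2],2));continue
        for c in big(m)[:k]:
            w=ray(n,c[:,0],z)[:,:2];r=cv2.minAreaRect((w*1000).astype(np.float32))
            print(n,nm,cv2.contourArea(c),np.round(r[0],1),np.round(r[1],1),round(r[2],2))
    if n=="top":
        a=rectify(n,f,.044,.42,.72,-.16,.16,1800)
        cv2.imwrite("pics/rect0.png",a[:,:,::-1])
        b=cv2.resize(f[210:275,400:465],None,fx=8,fy=8,interpolation=cv2.INTER_CUBIC);cv2.imwrite("pics/fil0.png",b[:,:,::-1])
E
```

```text
top stage 10804.0 [592.5  18.9] [299.6 218.9] 82.14
top blue 693.5 [610.9 105.4] [51.2 85.8] 82.09
top blue 222.0 [586.7 -74.6] [17.6 85.5] 82.36
top green [ 574.7 -135.2] [424.   79.2] 87.75
top orange 177.5 [ 468.9 -317.1] [23.1 59.7] 80.54
scene stage 14147.5 [529.9  42.1] [410.9 381.1] 3.5
scene blue 728.5 [612.7 108.8] [52.1 83.9] 82.28
scene blue 250.5 [588.8 -69.8] [22.1 82.1] 81.77
scene green [582.3  21.5] [113.4  70.6] 81.99
scene orange 245.5 [ 464.8 -311.4] [92.3 41.1] 22.99
```

View pics/rect0.png

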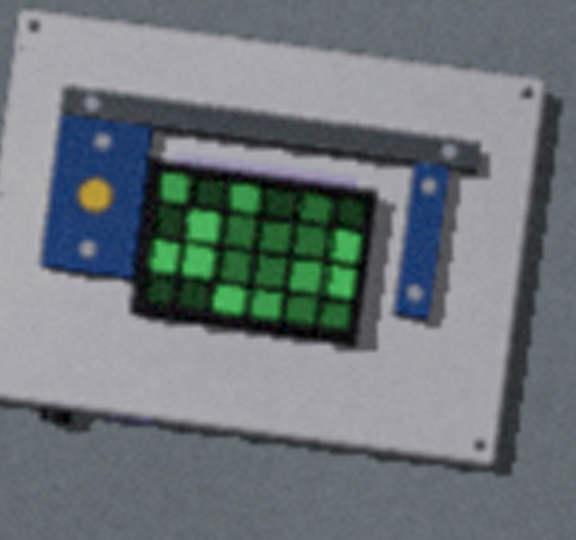

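View pics/fil0.png

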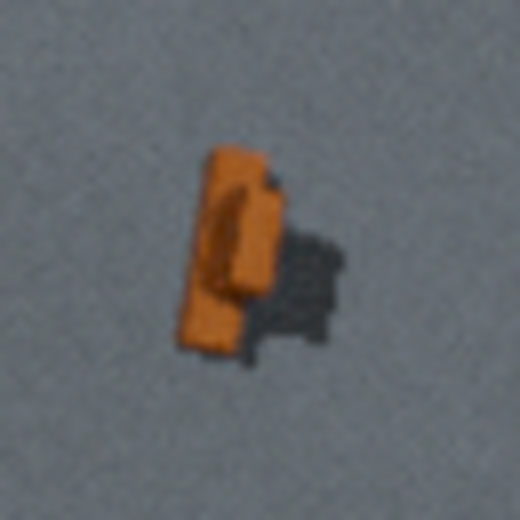

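The rectified crop shows the plate clearly tight to the wide guide on the left and a gap on the right, between plate edge x≈367 and the slim guide's inner face at x≈405. The filler crop shows the bar top at corners (209,148), (268,152), (238,355), (178,347), with the tab top centred at about (258,240).

```bash
cat >> h.py <<'E'
from scipy.spatial.transform import Rotation as Ro
def togo(goal,yaw=None,s=None):
    """shift in tool axes (mm) and turn (rad) to world point goal (m) with jaw axis (tool y) at world yaw (deg, mod 180)"""
    s=s or arm.sense();R=Ro.from_rotvec(s["tcp_rot"]).as_matrix()
    d=R.T@(np.array(goal)-s["tcp_pos"])*1000
    a=np.degrees(np.arctan2(R[1,1],R[0,1]));t=0
    if yaw is not None: t=-np.radians((yaw-a+90)%180-90)
    return np.round(d,1),round(t,4),round(a,2)
E
python3 - <<'E'
from h import *
pc=lambda p:(np.array(p,float)+.5)/8-.5+[400,210]
b=pc([(209,148),(268,152),(238,355),(178,347)]);t=pc([(245,185),(285,190),(272,297),(232,290)])
B=ray("top",b,.02);T=ray("top",t,.06)
print("bar",B.mean(0),"tab",T.mean(0))
for q in(B,T):
    for i,j in((3,0),(2,1)):
        d=q[j]-q[i];print("long deg",np.degrees(np.arctan2(d[1],d[0])))
# scene view: tab/bar center where?
print(proj("scene",[[.469,-.317,0],[.469,-.317,.06]]))
c=(B.mean(0)+T.mean(0))/2;print(togo([.5,.1,.23]),togo([c[0],c[1],.13],80),togo([c[0],c[1],.026],80))
E
```

```text
bar [ 0.46963314 -0.31329104  0.02      ] tab [ 0.4696045  -0.31386733  0.06      ]
long deg -8.84943374950247
long deg -8.5008529195199
long deg -7.141844006199258
long deg -7.0765650870099
[[167.20967304 183.25038433]
 [161.59694571 167.21255654]]
(array([-436.4, -310.5,    0.8]), 0, np.float64(70.13)) (array([-548.4, -709.7,  101.4]), np.float64(-0.1723), np.float64(70.13)) (array([-548.4, -709.5,  205.4]), np.float64(-0.1723), np.float64(70.13))
```

play_rows:
  increments:
    - [-40,-28,0,0]
    - [-80,-57,0,0]
    - [-120,-85,0,0]
    - [-160,-114,0,0]
    - [-200,-142,0,0]
    - [-240,-171,0,-0.1]
    - [-280,-200,0,-0.15]
    - [-320,-235,0,-0.207]
    - [-350,-270,0,-0.207]
    - [-380,-310,0,-0.207]
    - [-405,-350,0,-0.207]
    - [-430,-395,0,-0.207]
    - [-450,-440,0,-0.207]
    - [-470,-485,0,-0.207]
    - [-490,-530,20,-0.207]
    - [-505,-575,40,-0.207]
    - [-520,-620,60,-0.207]
    - [-535,-665,80,-0.207]
    - [-548,-700,95,-0.207]
    - [-548,-709.6,101,-0.207]
  grip: 70

```text
t: 2.1
tcp_pos: [0.4682, -0.3165, 0.1279]
tcp_rot: [-0.225, -3.131, -0.001]
wrist_force: [-0.4, 0.7, 0.9]
grip_width: 0.0596
```

```bash
python3 - <<'E'
from h import *
print(arm.sense()["wrist_force"],togo([.4696,-.3136,.026],82))
f=frame("top");s=frame("scene")
a=np.hstack([cv2.resize(f[200:275,385:470],(680,600),interpolation=cv2.INTER_CUBIC)])
b=cv2.resize(s[110:220,100:230],(780,660)[:2],interpolation=cv2.INTER_CUBIC)
o=np.hstack([cv2.resize(a,(400,353)),cv2.resize(b,(400,353))]);cv2.imwrite("pics/ap.png",o[:,:,::-1])
E
```

```text
[-0.38630649  0.68012941  0.85919674] (array([ -1.2,   3. , 101.9]), np.float64(-0.004), np.float64(81.77))
```

View pics/ap.png

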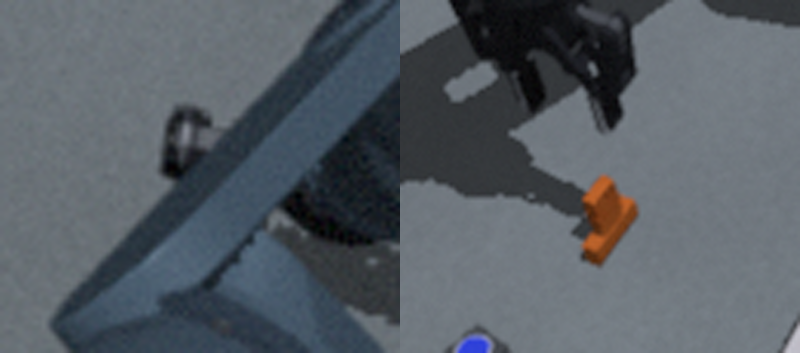

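The left half (top view) is blocked by the arm. The right half (scene view) shows the open jaws above and square to the filler's tab.

play_rows:
  increments:
    - [0,0,30,0]
    - [0,0,50,0]
    - [0,0,50,0]
    - [0,0,50,0]

```text
t: 2.6
tcp_pos: [0.4701, -0.3116, 0.0811]
tcp_rot: [0.217, 3.134, 0.0]
wrist_force: [1.0, -0.3, 0.6]
grip_width: 0.0598
```

```bash
python3 - <<'E'
from h import *
print(arm.sense()["tcp_pos"],togo([.4696,-.3136,.026],82))
E
```

```text
[ 0.47010762 -0.31157911  0.08109566] (array([ 0.2, -2.1, 55.1]), np.float64(0.0013), np.float64(82.08))
```

play_rows:
  increments:
    - [0,-1,20,0]
    - [0,-2,35,0]
    - [0,-2,45,0]
    - [0,-2,53,0]
    - [0,-2,54,0]
    - [0,-2,54,0]

```text
t: 3.2
tcp_pos: [0.4694, -0.3148, 0.0263]
tcp_rot: [-0.219, -3.134, -0.0]
wrist_force: [-0.2, -0.0, -0.2]
grip_width: 0.06
```

play_rows:
  increments:
    - [0,0,0,0]
    - [0,0,0,0]
    - [0,0,0,0]
    - [0,0,0,0]
    - [0,0,0,0]
    - [0,0,0,0]
    - [0,0,0,0]
    - [0,0,0,0]
  grip: 0
  grip_force: 35

```text
t: 4.0
tcp_pos: [0.4696, -0.3151, 0.0267]
tcp_rot: [0.219, 3.133, -0.001]
wrist_force: [-0.5, -0.2, 5.8]
grip_width: 0.0112
```

play_rows:
  increments:
    - [0,0,-5,0]
    - [0,0,-30,0]
    - [0,0,-60,0]
    - [0,0,-95,0]
    - [0,0,-95,0]
    - [0,0,-95,0]

```text
t: 4.6
tcp_pos: [0.4696, -0.315, 0.122]
tcp_rot: [0.219, 3.133, -0.002]
wrist_force: [-0.7, 0.2, -1.0]
grip_width: 0.0116
```

```bash
python3 - <<'E'
from h import *
s=arm.sense();print(s["tcp_pos"],s["wrist_force"],s["grip_width"])
xh=np.array([np.cos(np.radians(-7.86)),np.sin(np.radians(-7.86))]);yh=np.array([-xh[1],xh[0]])
C=np.array([.5912,.0164])
g=C+.005*xh-.0723*yh;print(g,togo([g[0],g[1],.121],82.14))
f=frame("scene","lift");m=hsv(f);k=(m[:,:,0]<15)&(m[:,:,1]>150)&(m[:,:,2]>60)
c=big(k)[0];print(cv2.boundingRect(c),cv2.contourArea(c))
x,y,w,h=cv2.boundingRect(c);cv2.imwrite("pics/lift.png",cv2.resize(f[y-25:y+h+25,x-30:x+w+30],None,fx=6,fy=6,interpolation=cv2.INTER_CUBIC)[:,:,::-1])
E
```

```text
[ 0.4695844  -0.31500762  0.12196158] [-0.67785494  0.15795918 -0.95833928] 0.01164250167371805
[ 0.58626578 -0.05590452] (array([-79.4, 272.8,   0.8]), np.float64(-0.0026), np.float64(81.99))
(149, 140, 19, 26) 161.5
```

View pics/lift.png

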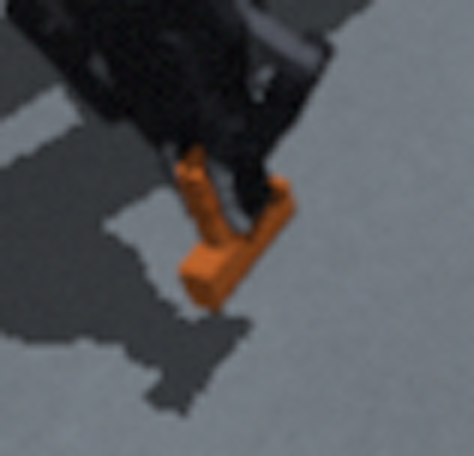

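The crop shows the filler hanging upright and level, with its tab held squarely between the fingers. Next I carry it over the gap.

play_rows:
  increments:
    - [-12,40,0,0]
    - [-24,82,0,0]
    - [-36,124,0,0]
    - [-48,166,0,0]
    - [-60,208,0,0]
    - [-71,246,0,0]
    - [-79,269,0,0]
    - [-79.5,272.8,10,0]
    - [-79.5,272.8,25,0]
    - [-79.5,272.8,25,0]
    - [-79.5,272.8,25,0]
    - [-79.5,272.8,25,0]
    - [-79.5,272.8,25,0]

```text
t: 5.95
tcp_pos: [0.5863, -0.0567, 0.0968]
tcp_rot: [0.221, 3.133, -0.0]
wrist_force: [-0.2, 0.4, -1.1]
grip_width: 0.0116
```

```bash
python3 - <<'E'
from h import *
s=arm.sense();print(s["tcp_pos"],s["wrist_force"],togo([.58627,-.0559,.097],82.14))
f=frame("scene","gap_s");g=frame("top","gap_t")
a=cv2.resize(f[190:280,210:345],(798,532),interpolation=cv2.INTER_CUBIC)
cv2.imwrite("pics/gap1.png",a[:,:,::-1])
h=hsv(g);k=(h[:,:,0]<15)&(h[:,:,1]>150)&(h[:,:,2]>60);print("orange top px",k[130:250,220:360].sum())
E
```

```text
[ 0.58633033 -0.05668924  0.09681986] [-0.21410807  0.3820027  -1.14647829] (array([ 0.2,  0.8, -0.2]), np.float64(-0.0039), np.float64(81.92))
orange top px 38
```

View pics/gap1.png

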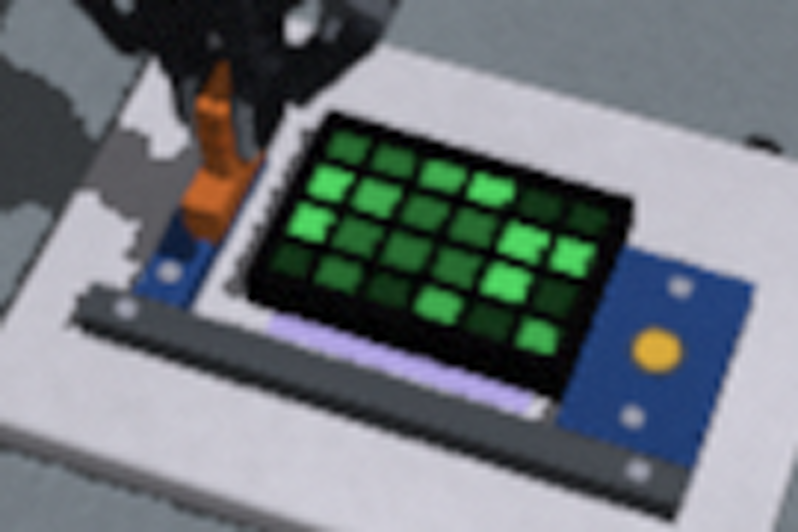

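The scene crop shows the held bar above the slim guide and gap. The slim guide's inner rear corner is at crop (192,306), the wide guide's at (557,422), and the bar's end face at about (207,212). I'll zoom in to read the bar's lateral offset.

```bash
python3 - <<'E'
from h import *
f=cv2.imread("pics/gap_s.png");g=cv2.imread("pics/gap_t.png")
a=cv2.resize(f[195:245,232:264],(384,600),interpolation=cv2.INTER_CUBIC)   # 12x
b=cv2.resize(g[150:215,280:345],(410,410),interpolation=cv2.INTER_CUBIC)
o=np.zeros((600,800,3),np.uint8);o[:,:384]=a;o[:410,390:]=b;cv2.imwrite("pics/gapz.png",o)
E
```

```text
(no output)
```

View pics/gapz.png

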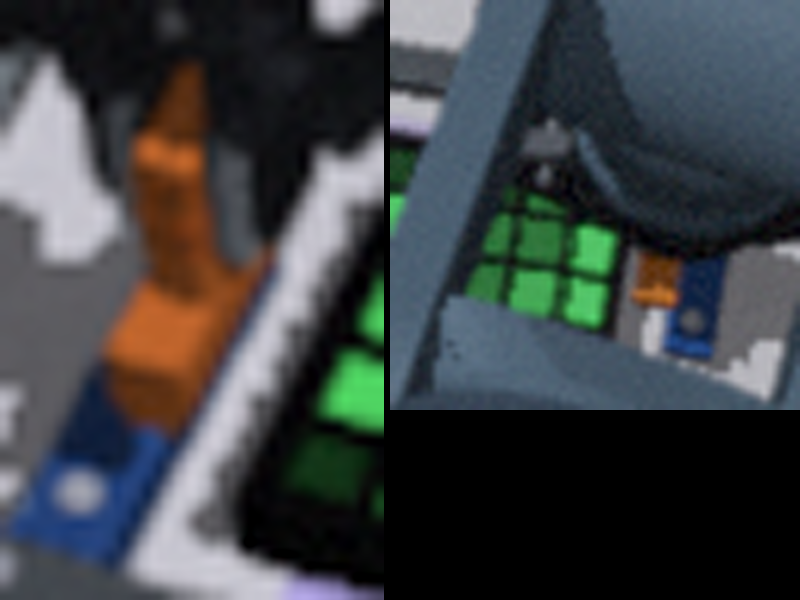

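```bash
python3 - <<'E'
from h import *
xh=np.array([np.cos(np.radians(-7.86)),np.sin(np.radians(-7.86))]);yh=np.array([-xh[1],xh[0]]);C=np.array([.5912,.0164])
st=lambda P:np.round(np.c_[(P[:,:2]-C)@xh,(P[:,:2]-C)@yh]*1000,1).tolist()
T=lambda p:(np.array(p,float)-[390,0]+.5)/6.31-.5+[280,150]
S=lambda p:(np.array(p,float)+.5)/12-.5+[232,195]
G=lambda p:(np.array(p,float)+.5)/5.911-.5+[210,190]
print("top bar end",st(ray("top",T([(637,287),(677,290)]),.0903)))
print("top guide inner",st(ray("top",T([(668,345),(683,262)]),.044)))
print("top plate edge",st(ray("top",T([(612,328),(628,240)]),.048)))
print("sc bar end",st(ray("scene",S([(107,350),(193,374)]),.0903)))
print("sc guide inner",st(ray("scene",S([(118,565),(168,455),(278,268)]),.044)))
print("sc guides rear inner",st(ray("scene",G([(192,306),(557,422)]),.044)))
print("sc plate edge (top)",st(ray("scene",G([(255,296),(333,116)]),.048)))
print("robot filler centre",st(np.array([arm.sense()["tcp_pos"]])))
E
```

```text
top bar end [[-19.9, -66.9], [-18.6, -81.5]]
top guide inner [[-32.3, -82.8], [-0.1, -83.4]]
top plate edge [[-30.0, -60.9], [4.1, -61.5]]
sc bar end [[35.5, -78.7], [35.1, -62.2]]
sc guide inner [[50.1, -74.4], [24.4, -75.6], [-23.1, -73.3]]
sc guides rear inner [[49.0, -73.3], [49.2, 70.3]]
sc plate edge (top) [[39.0, -51.7], [-50.1, -56.0]]
robot filler centre [[5.2, -72.7]]
```

Both views put the bar's centre about 9.7 mm from the guide's inner face. The scene view shows the guide's inner side face, so the lower blue edge is at z = 28 mm. The target is 7.5 plus about 2 mm, so I lower it slowly.

play_rows:
  increments:
    - [0,0,8,0]
    - [0,0,16,0]
    - [0,0,22,0]
    - [0,0,25,0]
    - [0,0,27,0]
    - [0,0,28,0]
    - [0,0,29,0]
    - [0,0,30,0]
    - [0,0,30,0]

```text
t: 6.95
tcp_pos: [0.5861, -0.0557, 0.0664]
tcp_rot: [0.219, 3.134, -0.0]
wrist_force: [-0.5, -0.4, -0.8]
grip_width: 0.0111
```

play_rows:
  increments:
    - [0,0,1,0]
    - [0,0,2,0]
    - [0,0,3,0]
    - [0,0,4,0]
    - [0,0,4,0]

```text
t: 7.45
tcp_pos: [0.5861, -0.0554, 0.0621]
tcp_rot: [0.219, 3.134, 0.001]
wrist_force: [1.1, 2.0, -0.3]
grip_width: 0.0116
```

play_rows:
  increments:
    - [0,0.5,0,0]
    - [0,0.5,1,0]
    - [0,0.5,2,0]
    - [0,0.5,3,0]
    - [0,0.5,3,0]

```text
t: 7.95
tcp_pos: [0.586, -0.0553, 0.059]
tcp_rot: [-0.22, -3.134, 0.0]
wrist_force: [0.1, 1.2, -0.7]
grip_width: 0.0111
```

play_rows:
  increments:
    - [0,0,1,0]
    - [0,0,2,0]
    - [0,0,2.5,0]
    - [0,0,3,0]
    - [0,0,3,0]

```text
t: 8.45
tcp_pos: [0.5861, -0.0553, 0.0562]
tcp_rot: [-0.219, -3.134, 0.0]
wrist_force: [0.4, 0.7, -1.0]
grip_width: 0.0115
```

play_rows:
  increments:
    - [0,0,0.5,0]
    - [0,0,1,0]
    - [0,0,1.4,0]
    - [0,0,1.4,0]
    - [0,0,1.4,0]

```text
t: 8.95
tcp_pos: [0.5861, -0.0553, 0.0549]
tcp_rot: [-0.219, -3.134, 0.0]
wrist_force: [-0.1, 0.7, -1.0]
grip_width: 0.0113
```

play_rows:
  increments:
    - [0,0,0.4,0]
    - [0,0,0.7,0]
    - [0,0,0.7,0]
    - [0,0,0.7,0]

```text
t: 9.35
tcp_pos: [0.5863, -0.0553, 0.0547]
tcp_rot: [0.219, 3.134, -0.0]
wrist_force: [-1.6, 0.7, 5.7]
grip_width: 0.0116
```

Contact: 5.7 N upward at the expected height (foot at 28 mm). Now I release gently, open a little, then retreat.

play_rows:
  increments:
    - [0,0,-0.3,0]
    - [0,0,-0.3,0]
    - [0,0,-0.3,0]
    - [0,0,-0.3,0]
    - [0,0,-0.3,0]
    - [0,0,-0.3,0]
  grip: 45

```text
t: 9.95
tcp_pos: [0.5861, -0.0553, 0.0544]
tcp_rot: [-0.219, -3.134, -0.0]
wrist_force: [0.3, -0.0, 0.0]
grip_width: 0.0386
```

play_rows:
  increments:
    - [0,0,-5,0]
    - [0,0,-15,0]
    - [0,0,-35,0]
    - [0,0,-60,0]
    - [0,0,-90,0]
    - [0,0,-110,0]
    - [30,0,-110,0]
    - [70,0,-110,0]
    - [110,0,-110,0]
    - [140,20,-110,0]
    - [150,60,-110,0]
    - [150,60,-110,0]
    - [150,60,-110,0]

```text
t: 11.25
tcp_pos: [0.4464, 0.0254, 0.1656]
tcp_rot: [0.216, 3.132, -0.001]
wrist_force: [0.5, -1.1, 0.4]
grip_width: 0.0385
```

```bash
python3 - <<'E'
from h import *
s=arm.sense();print(s["t"],s["tcp_pos"],s["tcp_rot"])
f=frame("scene","rel_s");g=frame("top","rel_t")
a=cv2.resize(f[190:280,205:345],(798,513),interpolation=cv2.INTER_CUBIC)
cv2.imwrite("pics/rel.png",a[:,:,::-1])
xh=np.array([np.cos(np.radians(-7.86)),np.sin(np.radians(-7.86))]);yh=np.array([-xh[1],xh[0]]);C=np.array([.5912,.0164])
for x in(-62,-75,-90):
    p=C+x/1000*xh-.002*yh;print(x,p,togo([p[0],p[1],.13],82.14))
E
```

```text
11.25 [0.44640625 0.02543543 0.16555179] [ 2.15646118e-01  3.13213872e+00 -1.04505280e-03]
-62 [0.52950897 0.02289748] (array([-82.2,  10.1,  35.3]), np.float64(-0.0026), np.float64(81.99))
-75 [0.51663111 0.02467527] (array([-69.2,  10. ,  35.3]), np.float64(-0.0026), np.float64(81.99))
-90 [0.50177203 0.02672656] (array([-54.2,  10. ,  35.3]), np.float64(-0.0026), np.float64(81.99))
```

View pics/rel.png

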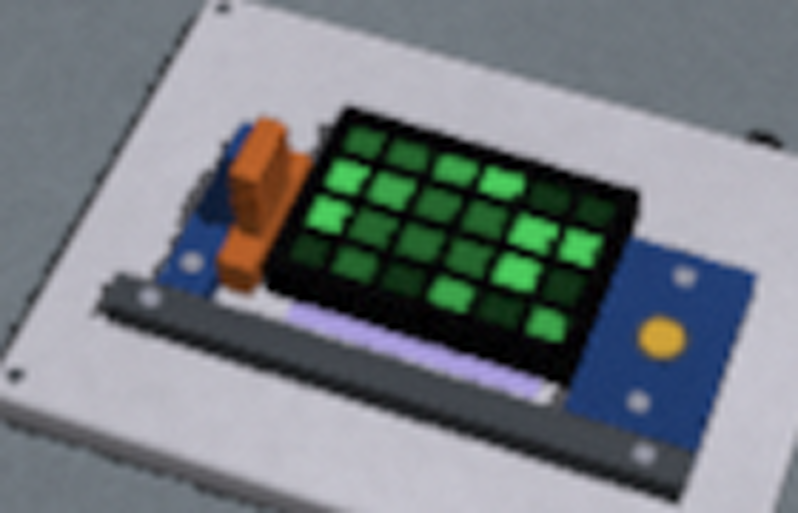

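The filler sits down between the slim guide and the plate, upright and parallel (tab at crop (257,175), bar end at (238,270)). Next I shut the fingers and come down in front of the plate's middle.

play_rows:
  increments:
    - [-25,5,0,0]
    - [-50,10,10,0]
    - [-62,11,40,0]
    - [-62,11,75,0]
    - [-62,11,105,0]
    - [-62,11,120,0]
    - [-62,11,128,0]
    - [-62,11,131,0]
    - [-62,11,131,0]
    - [-62,11,131,0]
  grip: 0

```text
t: 12.35
tcp_pos: [0.5099, 0.0269, 0.0345]
tcp_rot: [0.22, 3.132, -0.0]
wrist_force: [0.4, 0.4, 0.0]
grip_width: -0.0001
```

```bash
python3 - <<'E'
from h import *
s=arm.sense();print(s["tcp_pos"],s["wrist_force"],s["grip_width"])
xh=np.array([np.cos(np.radians(-7.86)),np.sin(np.radians(-7.86))]);yh=np.array([-xh[1],xh[0]]);C=np.array([.5912,.0164])
p=s["tcp_pos"][:2]-C;print("stage",p@xh,p@yh)
E
```

```text
[0.5098963  0.02692547 0.03453203] [0.37794377 0.36103112 0.03806463] -0.00011637039274463096
stage -0.08197925886287549 -0.0006919455585047826
```

Now I push forward slowly, watching the force. Flush is expected after about 35 mm.

play_rows:
  increments:
    - [-4,0,0,0]
    - [-8,0,0,0]
    - [-11,0,0,0]
    - [-13,0,0,0]
    - [-15,0,0,0]
    - [-17,0,0,0]
    - [-19,0,0,0]
    - [-21,0,0,0]
    - [-23,0,0,0]
    - [-25,0,0,0]
    - [-27,0,0,0]
    - [-27,0,0,0]

```text
t: 13.55
tcp_pos: [0.5362, 0.0234, 0.0335]
tcp_rot: [0.219, 3.133, -0.0]
wrist_force: [-0.2, 0.5, 0.0]
grip_width: -0.0001
```

play_rows:
  increments:
    - [-1,0,0,0]
    - [-2,0,0,0]
    - [-3,0,0,0]
    - [-4,0,0,0]
    - [-4,0,0,0]

```text
t: 14.05
tcp_pos: [0.5399, 0.023, 0.0335]
tcp_rot: [0.219, 3.133, -0.0]
wrist_force: [-1.0, 0.1, 1.7]
grip_width: 0.0002
```

play_rows:
  increments:
    - [-0.5,0,0,0]
    - [-1,0,0,0]
    - [-1.5,0,0,0]
    - [-1.5,0,0,0]

```text
t: 14.45
tcp_pos: [0.5413, 0.0228, 0.0335]
tcp_rot: [0.219, 3.134, -0.0]
wrist_force: [-1.7, 0.5, 0.7]
grip_width: -0.0001
```

play_rows:
  increments:
    - [-0.5,0,0,0]
    - [-1,0,0,0]
    - [-1,0,0,0]

```text
t: 14.75
tcp_pos: [0.5422, 0.0226, 0.0335]
tcp_rot: [0.219, 3.134, -0.0]
wrist_force: [-1.3, -0.3, 0.8]
grip_width: -0.0001
```

play_rows:
  increments:
    - [-0.5,0,0,0]
    - [-0.8,0,0,0]
    - [-0.8,0,0,0]

```text
t: 15.05
tcp_pos: [0.543, 0.0225, 0.0335]
tcp_rot: [0.219, 3.134, -0.0]
wrist_force: [-1.6, -0.7, 1.3]
grip_width: 0.0003
```

play_rows:
  increments:
    - [-0.4,0,0,0]
    - [-0.7,0,0,0]
    - [-0.7,0,0,0]

```text
t: 15.35
tcp_pos: [0.5437, 0.0224, 0.0335]
tcp_rot: [0.219, 3.134, -0.0]
wrist_force: [-1.0, -0.1, 0.9]
grip_width: -0.0
```

play_rows:
  increments:
    - [-0.4,0,0,0]
    - [-0.7,0,0,0]
    - [-0.7,0,0,0]

```text
t: 15.65
tcp_pos: [0.5444, 0.0223, 0.0335]
tcp_rot: [0.219, 3.134, -0.0]
wrist_force: [-1.9, -0.2, 1.3]
grip_width: 0.0001
```

play_rows:
  increments:
    - [-0.4,0,0,0]
    - [-0.6,0,0,0]
    - [-0.6,0,0,0]

```text
t: 15.95
tcp_pos: [0.5449, 0.0222, 0.0335]
tcp_rot: [0.219, 3.134, 0.0]
wrist_force: [-1.6, -0.0, 0.5]
grip_width: -0.0001
```

play_rows:
  increments:
    - [-0.3,0,0,0]
    - [-0.5,0,0,0]
    - [-0.5,0,0,0]

```text
t: 16.25
tcp_pos: [0.545, 0.0222, 0.0335]
tcp_rot: [-0.219, -3.133, -0.0]
wrist_force: [-4.6, -0.6, 3.0]
grip_width: -0.0003
```

Contact with the fence: the motion has stopped and the force is rising. I'll step up to about 10 N.

play_rows:
  increments:
    - [-0.3,0,0,0]
    - [-0.4,0,0,0]
    - [-0.4,0,0,0]
    - [-0.4,0,0,0]

```text
t: 16.65
tcp_pos: [0.5451, 0.0222, 0.0334]
tcp_rot: [-0.219, -3.132, -0.0]
wrist_force: [-5.6, 0.1, 4.9]
grip_width: -0.0001
```

```bash
python3 - <<'E'
from h import *
s=arm.sense();print(s["tcp_pos"],s["wrist_force"])
f=frame("scene","end_s");g=frame("top","end_t")
cv2.imwrite("pics/end.png",cv2.resize(f[190:280,205:345],(798,513),interpolation=cv2.INTER_CUBIC)[:,:,::-1])
E
```

```text
[0.54505909 0.0222354  0.03341503] [-5.57111241  0.06610772  4.87039147]
```

View pics/end.png

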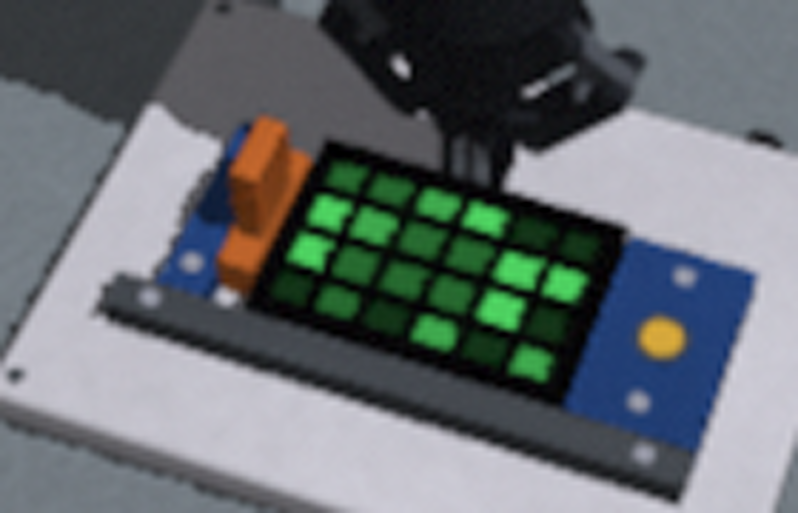

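The plate's rear edge meets the fence along its full width, from (250,305) to (565,405), and the filler is unmoved. I'll add a little more push for margin, then let it settle.

play_rows:
  increments:
    - [-0.3,0,0,0]
    - [-0.5,0,0,0]
    - [-0.7,0,0,0]
    - [-0.7,0,0,0]
    - [-0.7,0,0,0]
    - [-0.7,0,0,0]

```text
t: 17.35
tcp_pos: [0.5451, 0.0223, 0.0333]
tcp_rot: [-0.219, -3.131, -0.0]
wrist_force: [-7.6, 0.2, 7.5]
grip_width: 0.0003
```

play_rows:
  increments:
    - [0,0,0,0]
    - [0,0,0,0]
    - [0,0,0,0]
    - [0,0,0,0]
    - [0,0,0,0]

```text
t: 17.85
tcp_pos: [0.5451, 0.0222, 0.0333]
tcp_rot: [-0.219, -3.131, -0.0]
wrist_force: [-7.8, 1.1, 7.0]
grip_width: 0.0002
```

```bash
python3 - <<'E'
from h import *
a=cv2.imread("pics/end_s.png")[:,:,::-1].copy();b=frame("scene");f0=cv2.imread("pics/scene0.png")[:,:,::-1]
for n,(x0,y0,x1,y1) in {"jar":(400,190,440,230),"dish":(395,255,455,305),"cube":(110,205,142,240)}.items():
    print(n,"mean diff vs start",round(float(np.abs(b[y0:y1,x0:x1].astype(int)-f0[y0:y1,x0:x1]).mean()),1))
print(arm.sense()["wrist_force"])
from bench import workorder
print(workorder.job_done())
E
```

```text
jar mean diff vs start 9.1
dish mean diff vs start 11.3
cube mean diff vs start 8.1
[-7.44498168  1.51364495  7.19998792]
the job is handed in; nothing more can be done
None
```

The filler bar is standing in the wide gap, released, and the plate is flush against the rear fence with the shut fingers still pressing it. The job was handed in at about 18 s; it reports no verdict, so success is not confirmed.

- **Filler bar:** It went in foot down with at most about 2 N of side force, met the stage with about 6 N at the expected height, and was let go. The last picture shows it upright, parallel to the slim guide and not moved by the plate push.
- **Plate:** I pushed it back at mid-front until it stopped. The picture shows its rear edge meeting the fence along its whole width. The wrist read a steady 7.4–7.8 N push along x at the end; the force at the fence itself is not measured and is probably about 1 N lower. There is also about 7 N of vertical force between fingers and plate, probably friction, but the plate looks flat.
- **Jar, dish and filter cube:** The arm kept clear of all three. My last check, comparing the start and end pictures, gave mean differences of 8–11 grey levels. I put that down to image noise and shadow, but the check is weak because I had no baseline for noise.
- **Disagreement:** The estimates of the stage's sideways position differed by about 2–3 mm between the stage outline and the guides, and between the two cameras. I went by the guides and checked the bar against the slim guide in both views before lowering it. Both put it about 9.7 mm from the guide's inner face.

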